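Dial open the locked specimen drawer

TASK

Unlock the grey specimen case: turn the left dial to 3 and the right dial to 5, feeling for the click where each one really catches, since the numbers are worn and the catch can lie almost half a division before or after its number. Then pull the blue drawer fully open by its handle, never tugging hard on it while it is still locked, let go, and leave the things standing around undisturbed.

Things in the scene. Friction and masses are not known exactly. Their poses are not given: they have to be found in the camera images.
- case: Grey steel case fixed to the bench, 180 (its x) x 240 (y) x 100 (z) mm. Origin: centre of its underside, on the bench. Its -x side is the drawer front and looks roughly towards the robot; +y is its left, z is up. Two black dials stand on its top, 20 mm in front (-x) of the middle, 65 mm left and right of it. Printed numbers 0 to 7 stand round each, clockwise, 45 deg apart, 0 towards the case's +x
- dial_l (a joint): Left dial's angle, rad: 0 with its pointer at number 0, grows clockwise seen from above, 3 is at 2.356. Range 0 to 5.5, starts in 1.3 to 1.8. Turns with 0.05 N m. The catch lies at 2.356 +-0.38 (differs each time). Within 0.11 of it the dial is drawn in; turning on out of it takes about 0.3 N m, it then clicks out and is locked again. Let go within 0.08 of the catch, it centres itself and stays
- dial_r (a joint): Right dial's angle, rad, the same in all ways as the left; its number 5 is at 3.927. It starts in 4.5 to 5.0, so it is turned anticlockwise (the value falls) to reach 5. Its catch lies at 3.927 +-0.38, independent of the left one's
- dial_l_grip (a point): Point on the left dial's axis, 129 mm above the bench, at grip height. The dial: a skirt disc of 52 mm diameter, its top 7.5 mm above the case's top; on it an upright red grip bar 44 mm long (along the pointer line), 12 mm thick, its top 35.5 mm above the case's top, with a white line on its pointer half. x of this frame runs along the bar to the pointer end; z is up
- dial_r_grip (a point): The same point on the right dial
- drawer: The drawer in the case, with a blue front 236 mm wide and 84 mm high. Its origin is at the case's origin when shut, and moves along the case's -x, up to 70 mm when fully open. Unlocked, it slides against about 2 N. While either dial is off its catch the drawer stops after 2 mm, against a spring of about 2.2 N per mm with 9 mm of give
- drawer_handle (a point): Middle of the drawer's handle: a round steel bar 10 mm thick, 90 mm long along y, 72 mm above the bench, its middle line 45 mm in front of the drawer's blue front (40 mm free behind it). Shut, it lies at x = -145 mm in the case's frame; its axes are the case's
- dropper: Small amber dropper bottle with a black cap, 34 mm diameter, 75 mm tall, standing to the left of the case (bystander; origin under its centre)
- dish: Flat round glass dish, 56 mm diameter, 15 mm high, lying on the rear of the case's top (bystander; origin under its centre)
- beaker: Glass beaker, 70 mm wide, 90 mm tall (bystander; origin under its centre)
- jar: Amber jar with a blue cap, 64 mm diameter, 100 mm tall (bystander; origin under its centre)
- slide_tray: Flat green tray with slides, 100 x 160 x 18 mm (bystander; origin under its centre)
- slide_box: Orange box, 95 x 75 x 35 mm (bystander; origin under its centre)

How it is judged:
On the way, in this order (a step that is already met when the one before it is completed fails the run):
1. with the drawer still shut, the left dial is near 3 and the right dial near 5 (each within 0.55 rad) (value of joint dial_l between 1.806 and 2.906 rad and value of joint dial_r between 3.377 and 4.477 rad and x of drawer in the frame of case above -0.015 m), for 0.2 s.
2. the drawer is pulled open (x of drawer in the frame of case below -0.055 m), for 0.2 s.
At the end, for the whole second after the job is handed in: The drawer stands still, open by at least 55 of its 70 mm; the left dial stands within 0.55 rad of 3 and the right dial within 0.55 rad of 5 (x of drawer in the frame of case below -0.055 m and linear speed of drawer below 0.02 m/s and value of joint dial_l between 1.806 and 2.906 rad and value of joint dial_r between 3.377 and 4.477 rad); the robot touches nothing.
It fails at once if the locked drawer was forced: more than 18 N between the drawer's tongue and the lock in the case (contact force between case and drawer above 18 N).
It fails at once if a bystander was moved by more than 30 mm (distance of any of dropper, dish, beaker, jar, slide_tray, slide_box from where it was at the start of the episode above 0.03 m).
It also fails if it takes over 61 s, if anything falls off the work surface, if the arm or the gripper's body presses on something with over 40 N, if the wrist force passes 120 N, or if a joint passes its speed limit or range.

ROBOT

A 6-joint arm with a two-finger parallel gripper is mounted at the origin on the work surface. World frame = base frame: x ahead of the robot, y to its left, z up, the work surface at z = 0. Lengths are in m, angles in rad, forces in N, time in s.
With the tool pointing down it reaches from about 0.275 to 0.875 m from the base axis. Payload 12.5 kg.
Tool frame: the origin (TCP) lies on the centre line of the jaws, within the pads' length; the fingertips stand r.finger_overhang ahead of it and the grasp point (between the pads) lies 3 mm ahead of it (r.finger_overhang is the distance from the TCP to the fingertips, in m); z points along the fingers, y is the line along which they close (so a half turn about z gives the same grasp; the last joint's range is limited). The gripper opens to 85 mm and grips with 20 to 120 N. Pads are 22 mm wide; open, the fingers measure 114 mm over their backs; the gripper's body (76 mm by 85 mm) begins 54 mm behind the grasp point. The pads swing forward as they close: fully open they stand 13 mm farther back than shut.
Start: joints at [1.19, 0.351, 1.652, -0, 1.139, -0.085], TCP at [0.16, 0.526, 0.253] pointing down, gripper open.
Joint ranges: [-2.75, 2.75], [-0.79, 2.1], [0.01, 2.65], [-1.57, 4.71], [0.07, 3.14], [-2.87, 2.87]. Speed limits (rad/s): [2.22, 2.22, 2.79, 3.14, 3.14, 3.14].

INTERFACE

Orientations are given as a unit quaternion [x, y, z, w].
In Python, from cell import r, optics gives the robot as it stands. The module is installed in compiled form; this text tells all that it offers. Calls block until the motion is done:
- r.move_to(position, orientation): joint-space move of the TCP to a pose.
- r.move_linear(position, rot=None, vel=0.15): straight line of the TCP; rot=None keeps the orientation; vel is the mean speed in m/s.
- r.set_joints(angles): joint-space move.
- r.set_gripper(opening, squeeze=None): opening from 0.0 (shut) to 1.0 (fully open); squeeze is the grip in N (None keeps the last); returns when the fingers have stopped.
- r.sleep(seconds).
- r.inverse_kinematics(position, orientation): joint angles nearest the present ones, or None.
- optics.get_image(name): name is "side" or "top"; returns a dict with "pixels" (480x640x3 uint8, red, green, blue), "depth" (480x640 float32, m along the optical axis (not along the pixel's ray), 0 where there is no reading), "fx", "fy", "cx", "cy" (pixels), "camera_from_world" (4x4, takes a point from world to camera coordinates). Camera axes: x right, y down, z forward; pixel columns grow to the right and rows downward; lengths in m; the calibration is good to about 2 mm. A picture is of the moment at which its call begins.
A pose or a line that the arm cannot do raises r.PlanningError and nothing moves.
- r.hand_in(): hands the job in; it is judged then, once.
Readings, each from a call of its own:
- r.current_t(): time.
- r.current_q(): joint angles.
- r.current_qvel(): joint speeds.
- r.current_effort(): joint torques, N m.
- r.current_tool_pos(): TCP position.
- r.current_ee_rot(): TCP orientation.
- r.current_contact_force(): force on the tool from outside, world axes, zero at the start.
- r.current_torque(): the same for the moment, N m.
- r.current_opening(): opening from 0.0 (shut) to 1.0 (fully open).
- r.current_finger_force(): force on a finger pad.
Only numpy, scipy, OpenCV 4.12 (cv2) and the standard library are available. Lean on these libraries where they do the work, as an engineer would, in place of code of your own. Each camera call takes 0.05 s, during which the arm holds its last target. There are 200 camera calls.

## Working session

There is one attempt and no reset: what is moved stays moved. The work goes in short steps, each a Python script; the robot and the scene stay as the last script left them, time stands still between calls to the robot, and variables do not carry over. Pictures are saved under pics/ and viewed, at most 10 in all, crops included, and the job is handed in when it is done.

```bash
mkdir -p pics
python3 - <<'E'
from cell import r,optics
import cv2,numpy as np
for n in("side","top"):
    d=optics.get_image(n); cv2.imwrite(f"pics/{n}0.png",d["pixels"][:,:,::-1]); np.savez(f"{n}0.npz",**d)
    print(n,d["fx"],d["cx"],d["cy"],np.linalg.inv(d["camera_from_world"]).round(3).tolist())
print(r.finger_overhang,r.current_t(),r.current_ee_rot())
E
```

```text
side 467.04990466937727 328.91065998851354 244.22620249565898 [[-0.948, -0.249, 0.199, 0.331], [-0.319, 0.716, -0.62, 0.677], [0.012, -0.652, -0.758, 0.922], [0.0, 0.0, 0.0, 1.0]]
top 465.7527425998678 326.5362301473104 228.825581254961 [[0.014, -0.997, 0.082, 0.427], [-1.0, -0.016, -0.027, 0.005], [0.028, -0.082, -0.996, 1.368], [0.0, 0.0, 0.0, 1.0]]
0.022 0.1 [ 1.47345853e-01  9.89084898e-01 -5.00849205e-04 -1.17033929e-04]
```

View pics/top0.png

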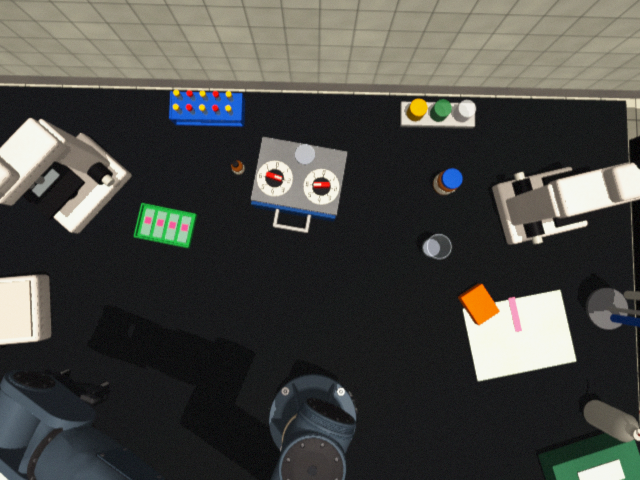

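View pics/side0.png

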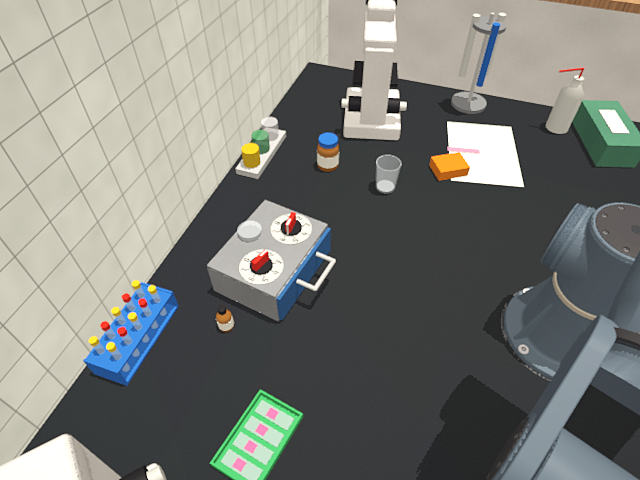

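The top view shows the case at about (300,178), with red bars at (274,177) and (321,186), the handle at (292,229), the dropper at (237,167) and the dish at (305,154). Both the side view and this one are unobstructed. Next I'll measure the poses.

```bash
cat > vis.py <<'E'
import numpy as np,cv2
def world(d):
    v,u=np.mgrid[:480,:640]; z=d["depth"]
    P=np.stack([(u-d["cx"])/d["fx"]*z,(v-d["cy"])/d["fy"]*z,z,np.ones_like(z)],-1)
    return (P@np.linalg.inv(d["camera_from_world"]).T)[...,:3]
def analyse(d,reg):
    W=world(d); im=d["pixels"].astype(int); ok=(d["depth"]>0)
    m=ok&(W[...,0]>reg[0])&(W[...,0]<reg[1])&(W[...,1]>reg[2])&(W[...,1]<reg[3])
    t=m&(W[...,2]>.09)&(W[...,2]<.112)
    rect=cv2.minAreaRect((W[t][:,:2]*1000).astype(np.float32)); print("top rect",rect,np.median(W[t][:,2]))
    red=m&(im[...,0]>130)&(im[...,1]<70)&(im[...,2]<70)&(W[...,2]>.12)
    n,l,s,c=cv2.connectedComponentsWithStats(red.astype(np.uint8))
    for i in range(1,n):
        if s[i,4]<8: continue
        p=W[l==i]; pr=cv2.minAreaRect((p[:,:2]*1000).astype(np.float32))
        print("red",s[i,4],c[i].round(1),p.mean(0).round(4),pr)
    return W,t
E
python3 - <<'E'
from vis import *
for n in("top","side"):
    d=dict(np.load(n+"0.npz")); print(n); W,t=analyse(d,(.45,.8,-.15,.25))
    im=d["pixels"][:,:,::-1]
    b=(im[...,0].astype(int)>120)&(im[...,2]<90)&(W[...,2]>.01)&(W[...,2]<.1)&(abs(W[...,1]-.05)<.2)
    if n=="top":
        cv2.imwrite("pics/c0.png",cv2.resize(im[125:240,230:360],None,fx=5,fy=5,interpolation=cv2.INTER_CUBIC))
    else: cv2.imwrite("pics/c1.png",cv2.resize(im[195:325,200:345],None,fx=4,fy=4,interpolation=cv2.INTER_CUBIC))
    for k,(z0,z1,rg) in dict(handle=(.06,.09,(.4,.56,-.05,.2)),dropper=(.04,.09,(.55,.75,.19,.26)),dish=(.112,.12,(.6,.8,-.1,.2))).items():
        m=(W[...,2]>z0)&(W[...,2]<z1)&(W[...,0]>rg[0])&(W[...,0]<rg[1])&(W[...,1]>rg[2])&(W[...,1]<rg[3])
        if m.sum()>3: print(k,m.sum(),W[m].mean(0).round(3),cv2.minAreaRect((W[m][:,:2]*1000).astype(np.float32)))
E
```

```text
top
top rect ((675.14013671875, 49.53624725341797), (240.45797729492188, 191.88043212890625), 80.98623657226562) 0.10035834289299705
red 48 [271.3 175.3] [0.6699 0.1213 0.1333] ((669.3225708007812, 115.36528015136719), (40.39590072631836, 12.024482727050781), 72.10002899169922)
red 55 [323.1 184. ] [ 0.6487 -0.0177  0.1351] ((648.5964965820312, -13.572973251342773), (12.124747276306152, 40.5495719909668), 1.540147066116333)
handle 175 [0.54  0.065 0.076] ((542.3753662109375, 68.9519271850586), (33.40812301635742, 100.39336395263672), 0.5882397294044495)
dropper 110 [0.711 0.228 0.058] ((712.496337890625, 228.67050170898438), (28.76986312866211, 32.20539855957031), 42.56589126586914)
dish 313 [0.727 0.035 0.115] ((701.7747802734375, 40.82037353515625), (165.32518005371094, 124.032470703125), 78.05376434326172)
side
top rect ((674.9710693359375, 49.28660583496094), (243.2815704345703, 191.88388061523438), 80.90579223632812) 0.09944426089196334
red 52 [291.7 219.4] [ 0.6456 -0.0147  0.1303] ((647.3229370117188, -12.136571884155273), (9.199901580810547, 42.24740982055664), 4.487872123718262)
red 111 [258.6 259.8] [0.6685 0.1217 0.1303] ((670.0166015625, 117.48826599121094), (43.82265853881836, 14.621232032775879), 70.08700561523438)
handle 228 [0.54  0.069 0.075] ((542.0756225585938, 68.27627563476562), (34.82926559448242, 103.116455078125), 0.055235881358385086)
dropper 209 [0.711 0.234 0.056] ((713.2027587890625, 232.49636840820312), (31.41914176940918, 27.26461410522461), 31.324527740478516)
dish 385 [0.721 0.042 0.115] ((707.3052978515625, 45.550384521484375), (172.80348205566406, 113.61979675292969), 80.7890625)
```

View pics/c0.png

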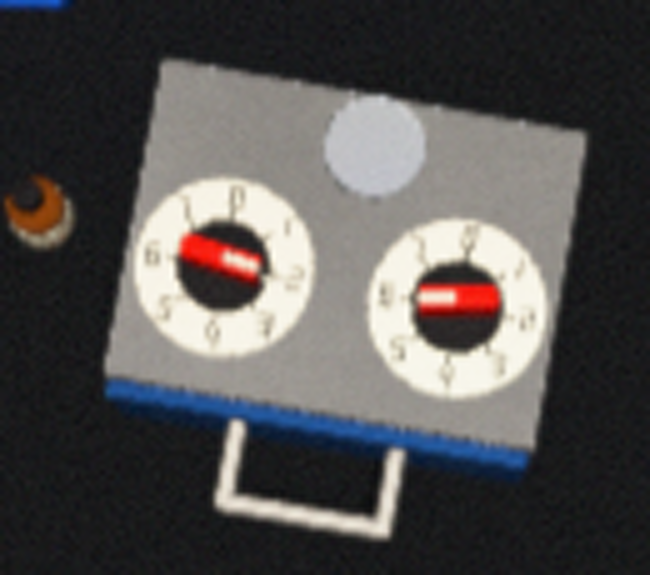

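View pics/c1.png

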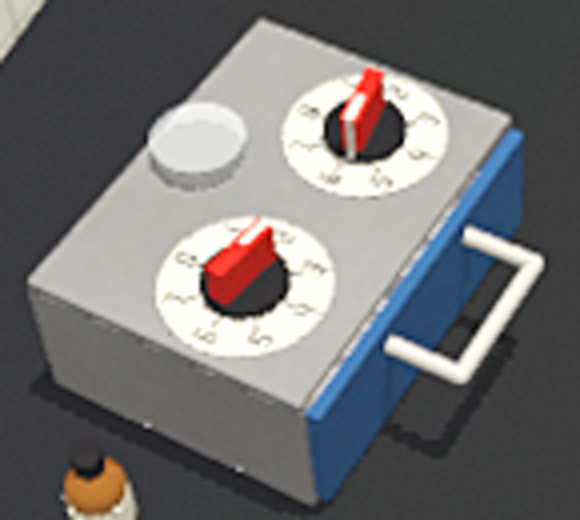

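Both cameras agree: case yaw is −9.1° and its origin is near (0.680, 0.049). The dials sit at (0.670, 0.116) and (0.650, −0.013), 130 mm apart as they should be, at angles of about 1.74 and 4.5. The crops show the left pointer near 2 and the right pointer near 6, which fits those angles. Next I'll grasp the left dial and feel the first few steps.

```bash
cat > h.py <<'E'
from cell import r,optics
import numpy as np
YAW=np.radians(-9.1)
def quat(a): return [np.cos(a/2),np.sin(a/2),0,0]   # tool down, tool x at yaw a
def grab(xy,a,sq=50):
    r.move_to([*xy,.21],quat(a)); r.set_gripper(.5)
    r.move_linear([*xy,.133],vel=.12); r.set_gripper(0,sq)
def yaw():
    q=r.current_ee_rot(); return 2*np.arctan2(q[1],q[0])
def turn(dq,n):   # turn last joint n times by dq, report angle change and moment
    q=np.array(r.current_q()); out=[]
    for i in range(n):
        q[5]+=dq; r.set_joints(q); r.sleep(.08)
        m=np.mean([r.current_torque()[2] for _ in range(3)])
        out.append((q[5],m)); f=r.current_contact_force()
        print("t%.2f q6 %.3f act %.3f yaw %.3f Mz %.3f F"%(r.current_t(),q[5],r.current_q()[5],yaw(),m),np.round(f,1))
        if abs(m)>.24: break
    return out
E
python3 - <<'E'
from h import *
grab((.6702,.116),np.radians(71))
print(r.current_t(),r.current_opening(),r.current_finger_force(),r.current_torque(),r.current_contact_force(),r.current_q(),r.current_tool_pos())
turn(.04,5)
E
```

```text
4.1 0.12555462912505422 50.81326961517334 [-0.22753521 -0.31442758  0.05339152] [ 2.03347172 -1.7350972   6.2573942 ] [ 1.02800682e-01  7.10564156e-01  1.37554590e+00 -2.46556939e-04
  1.05321505e+00  4.34555250e-01] [0.67093436 0.11591098 0.13400521]
t4.43 q6 0.475 act 0.473 yaw 1.200 Mz -0.040 F [ 1.2 -0.7  0.6]
t4.77 q6 0.515 act 0.513 yaw 1.161 Mz 0.038 F [ 1.5 -0.2  0.5]
t5.10 q6 0.555 act 0.553 yaw 1.121 Mz 0.028 F [ 2.8 -1.4  0. ]
t5.43 q6 0.595 act 0.593 yaw 1.081 Mz -0.071 F [ 4.2 -2.2  1.1]
t5.77 q6 0.635 act 0.633 yaw 1.040 Mz -0.406 F [ 3.7 -0.3 -0.4]
```

A moment of −0.4 in the assisting direction suggests the dial is being drawn into its catch. I'll continue in finer steps, stopping when the resistance turns positive.

```bash
sed -i 's/if abs(m)>.24: break/if m*np.sign(dq)>.12: break/' h.py
python3 - <<'E'
from h import *
r.sleep(.2); print([round(r.current_torque()[2],3) for _ in range(3)])
turn(.02,8)
E
```

```text
[np.float64(-0.386), np.float64(-0.386), np.float64(-0.386)]
t6.30 q6 0.653 act 0.652 yaw 1.021 Mz -0.280 F [ 5.2 -1.3  0.1]
t6.63 q6 0.673 act 0.672 yaw 1.001 Mz -0.269 F [ 4.9 -1.9  0.2]
t6.97 q6 0.693 act 0.692 yaw 0.981 Mz -0.184 F [ 6.1 -1.9 -0.7]
t7.30 q6 0.713 act 0.712 yaw 0.962 Mz -0.095 F [ 5.1 -1.8 -0.7]
t7.63 q6 0.733 act 0.732 yaw 0.942 Mz -0.016 F [ 5.5 -2.3 -0.4]
t7.97 q6 0.753 act 0.752 yaw 0.922 Mz 0.043 F [ 4.7 -2.7 -0.1]
t8.30 q6 0.773 act 0.772 yaw 0.902 Mz 0.151 F [ 4.8 -2.7 -0.8]
```

The catch is clear: the moment crosses zero at q6 ≈ 0.745, or θ ≈ 2.05, which is inside the allowed 1.98 to 2.74. I'll settle there, let go and move to the right dial.

Run:
```python
from h import *
q=np.array(r.current_q()); q[5]=.748; r.set_joints(q)
r.set_gripper(.5); p=r.current_tool_pos(); r.move_linear([p[0],p[1],.21],vel=.15)
grab((.6497,-.0127),np.radians(93))
print(r.current_t(),r.current_opening(),r.current_torque(),r.current_q()[5],yaw())
turn(-.03,8)
```

```text
11.8583 0.13293636425082112 [-0.01545605  0.08557169 -0.00879626] -0.1434834409719833 1.6231573238194101
t12.19 q6 -0.173 act -0.173 yaw 1.652 Mz 0.004 F [-0.1 -0.1  0.1]
t12.53 q6 -0.203 act -0.203 yaw 1.682 Mz 0.055 F [ 0.  -0.7  1.2]
t12.86 q6 -0.233 act -0.233 yaw 1.712 Mz 0.049 F [-1.1 -0.3  1.7]
t13.19 q6 -0.263 act -0.263 yaw 1.742 Mz 0.063 F [-1.5 -0.7  2.9]
t13.53 q6 -0.293 act -0.293 yaw 1.772 Mz 0.018 F [-2.6 -0.2  3.6]
t13.86 q6 -0.323 act -0.323 yaw 1.802 Mz 0.002 F [-2.9 -0.5  3.8]
t14.19 q6 -0.353 act -0.353 yaw 1.832 Mz 0.004 F [-5.  -1.7  4.9]
t14.53 q6 -0.383 act -0.383 yaw 1.862 Mz 0.055 F [-5.7 -1.1  5.7]
```

Run:
```python
from h import *
q=np.array(r.current_q())
def T():
    o=[]
    q=np.array(r.current_q())
    for i in range(16):
        q[5]-=.04; r.set_joints(q); r.sleep(.05); m=r.current_torque()[2]
        print("t%.2f q6 %.3f yaw %.3f op %.3f Mz %.3f F"%(r.current_t(),q[5],yaw(),r.current_opening(),m),np.round(r.current_contact_force(),1))
        if m>.22 or m<-.15: break
T()
```

```text
t14.82 q6 -0.423 yaw 1.901 op 0.127 Mz 0.500 F [-4.3 -2.1  4.9]
```

Run:
```python
from h import *
turn(-.02,9)
```

```text
t15.16 q6 -0.442 act -0.441 yaw 1.921 Mz 0.333 F [-4.  -1.4  4.8]
t15.49 q6 -0.462 act -0.461 yaw 1.941 Mz 0.320 F [-5.2 -0.7  4.4]
t15.82 q6 -0.482 act -0.482 yaw 1.962 Mz 0.258 F [-5.1 -1.2  4.7]
t16.16 q6 -0.502 act -0.502 yaw 1.981 Mz 0.163 F [-4.6 -1.1  5.5]
t16.49 q6 -0.522 act -0.521 yaw 2.001 Mz 0.074 F [-5.3 -0.7  5.1]
t16.82 q6 -0.542 act -0.541 yaw 2.021 Mz -0.002 F [-5.8 -0.6  4.7]
t17.16 q6 -0.562 act -0.561 yaw 2.041 Mz 0.001 F [-5.9 -1.2  4.7]
t17.49 q6 -0.582 act -0.581 yaw 2.061 Mz -0.137 F [-5.5 -1.1  5.6]
```

The right catch is at q6 ≈ −0.553, or θ ≈ 4.09. I'll settle, let go, back off and check both dials.

Run:
```python
from h import *
from vis import *
q=np.array(r.current_q()); q[5]=-.553; r.set_joints(q)
r.set_gripper(.5); p=r.current_tool_pos(); r.move_linear([p[0],p[1],.2],vel=.15)
u=np.array([np.cos(YAW),np.sin(YAW)]); hd=np.array([.6804,.0485])-.145*u
r.move_to([*(hd-.03*u),.2],quat(YAW+np.pi/2)); r.set_gripper(.35)
d=optics.get_image("side"); np.savez("side1.npz",**d); W,_=analyse(d,(.45,.8,-.15,.25))
m=(abs(W[...,2]-.074)<.006)&(W[...,0]>.5)&(W[...,0]<.5605)&(W[...,1]>0)&(W[...,1]<.15)
P=W[m][:,:2]-[.6804,.0485]; xc=P@u; yc=P@[-u[1],u[0]]
s=xc<-.135; print("handle front bar x,y in case",m.sum(),np.median(xc[s]),xc[s].min(),yc[s].min(),yc[s].max())
cv2.imwrite("pics/s1.png",cv2.resize(d["pixels"][170:340,180:380,::-1],None,fx=3.5,fy=3.5,interpolation=cv2.INTER_CUBIC)); print(r.current_t())
```

```text
top rect ((674.2052612304688, 49.99298095703125), (243.1724853515625, 192.30401611328125), 80.25659942626953) 0.09947902855531571
red 17 [289.8 214.8] [ 0.6536 -0.0234  0.1344] ((653.9783325195312, -22.632579803466797), (7.027293682098389, 14.577201843261719), 21.609037399291992)
red 13 [288.5 224.5] [0.6461 0.0041 0.1314] ((647.041259765625, 1.497711181640625), (2.1961874961853027, 22.184345245361328), 23.313610076904297)
red 111 [258.8 259.7] [0.6686 0.1208 0.1296] ((669.2252197265625, 117.86176300048828), (41.34359359741211, 12.056288719177246), 50.79094314575195)
handle front bar x,y in case 228 -0.14602293363066457 -0.1519046438572968 -0.049245904719438724 0.05109721630631858
19.8417
```

View pics/s1.png

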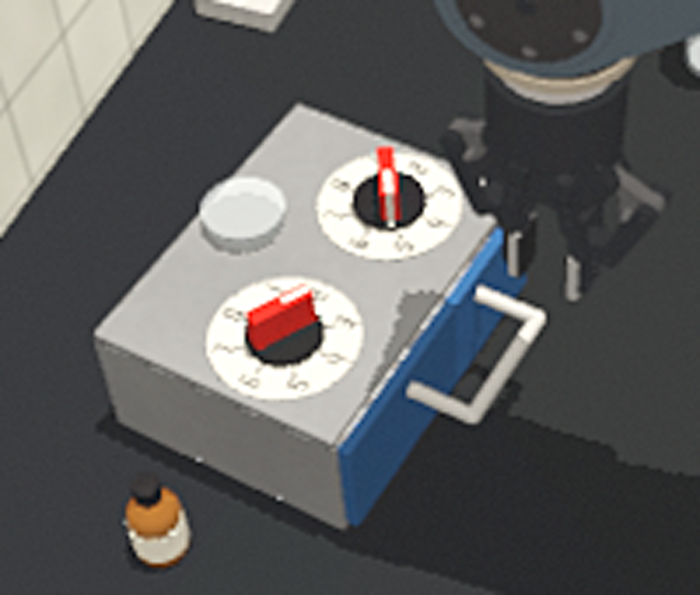

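The left pointer sits between 2 and 3 (bar yaw about 51–53°). The right one lies between 5 and 6 (about 112–116°), so both stayed where I released them. The handle is at case x = −0.145, as expected. I'll grasp it and tug gently first.

Run:
```python
from h import *
u=np.array([np.cos(YAW),np.sin(YAW)]); hd=np.array([.6804,.0485])-.1455*u
r.move_to([*hd,.15],quat(YAW+np.pi/2)); r.move_linear([*hd,.076],vel=.1)
print(r.current_tool_pos(),r.current_contact_force().round(1))
r.set_gripper(0,30); r.sleep(.1)
p=r.current_tool_pos(); np.save("p0.npy",p)
f=lambda:round(float(r.current_contact_force()[:2]@u),2)
print(r.current_opening(),f(),r.current_contact_force().round(1))
for k in (1,2,3,4,5):
    r.move_linear([*(p[:2]-.001*k*u),p[2]],vel=.01); print(k,f(),r.current_t())
    if f()>7: break
```

```text
[0.53709872 0.07156795 0.07664021] [-0.5  0.4  0.5]
0.10383105825716143 -1.96 [-2.  -0.1  5.9]
1 -0.9 21.7333
2 0.93 21.9833
3 -0.04 22.2333
4 0.99 22.4833
5 0.2 22.7333
```

There is no spring build-up at 5 mm (locked would read about 6.6 N), so it's unlocked. I'll pull in stages while watching the force.

Run:
```python
from h import *
from vis import *
u=np.array([np.cos(YAW),np.sin(YAW)]); p=np.load("p0.npy")
f=lambda:round(float(r.current_contact_force()[:2]@u),2)
for k in (8,11,16,30,45,60,66,68.5):
    r.move_linear([*(p[:2]-.001*k*u),p[2]],vel=.04); print(k,f(),r.current_opening().round(3))
    if f()>9: break
r.set_gripper(.35); q=r.current_tool_pos(); r.move_linear([q[0],q[1],.2],vel=.12)
r.set_joints([.9,*r.current_q()[1:]])
for n in("side","top"):
    d=optics.get_image(n); W,_=analyse(d,(.4,.8,-.15,.25))
    m=(abs(W[...,2]-.074)<.006)&(W[...,0]>.4)&(W[...,0]<.5605)&(W[...,1]>0)&(W[...,1]<.16)
    xc=(W[m][:,:2]-[.6804,.0485])@u; print("handle min x",np.percentile(xc,2))
    cv2.imwrite(f"pics/{n}2.png",d["pixels"][:,:,::-1])
print(r.current_t(),r.current_contact_force())
```

```text
Traceback (most recent call last):
AttributeError: 'float' object has no attribute 'round'
```

Run:
```python
from h import *
from vis import *
u=np.array([np.cos(YAW),np.sin(YAW)]); p=np.load("p0.npy")
f=lambda:round(float(r.current_contact_force()[:2]@u),2)
ok=True
for k in (8,11,16,30,45,60,66,68.5):
    r.move_linear([*(p[:2]-.001*k*u),p[2]],vel=.04); print(k,f(),round(r.current_opening(),3))
    if f()>9: ok=k>60; break
print("ok",ok)
if ok:
    r.set_gripper(.35); q=r.current_tool_pos(); r.move_linear([q[0],q[1],.2],vel=.12)
    r.set_joints([.9,*r.current_q()[1:]])
for n in("side","top"):
    d=optics.get_image(n); W,_=analyse(d,(.4,.8,-.15,.25))
    m=(abs(W[...,2]-.074)<.006)&(W[...,0]>.4)&(W[...,0]<.5605)&(W[...,1]>0)&(W[...,1]<.16)
    xc=(W[m][:,:2]-[.6804,.0485])@u; print("handle min x",np.percentile(xc,2))
    cv2.imwrite(f"pics/{n}2.png",d["pixels"][:,:,::-1])
print(r.current_t(),r.current_contact_force())
```

```text
8 -0.96 0.104
11 -0.98 0.102
16 -1.75 0.099
30 -1.38 0.103
45 -2.12 0.098
60 -0.65 0.102
66 -1.47 0.103
68.5 -1.05 0.102
ok True
top rect ((640.671875, 54.261993408203125), (243.70025634765625, 262.22625732421875), 80.6611099243164) 0.09942443920352761
red 18 [289.8 214.7] [ 0.6534 -0.0233  0.135 ] ((654.1593017578125, -23.250125885009766), (7.073003768920898, 16.50086212158203), 21.92999267578125)
red 12 [288.4 224.1] [0.6466 0.0031 0.1318] ((647.2286987304688, 1.0868797302246094), (2.250612258911133, 20.656999588012695), 23.30508804321289)
red 116 [258.3 259.8] [0.6693 0.1217 0.1302] ((669.72119140625, 117.97410583496094), (40.92879867553711, 13.128593444824219), 56.62375259399414)
handle min x -0.22013972902160825
top rect ((640.4796142578125, 55.06108856201172), (240.4923095703125, 260.9723205566406), 80.99874114990234) 0.10047713587040352
red 43 [271.5 174.7] [0.6715 0.1206 0.1335] ((668.5344848632812, 114.74055480957031), (40.19063186645508, 11.79732894897461), 52.343727111816406)
red 46 [323.6 183.6] [ 0.6501 -0.019   0.1333] ((648.7120361328125, -12.149696350097656), (12.185223579406738, 40.31752395629883), 26.629302978515625)
handle min x -0.2202328605772279
28.8833 [-0.09801992  0.15161185  0.85982355]
```

View pics/side2.png

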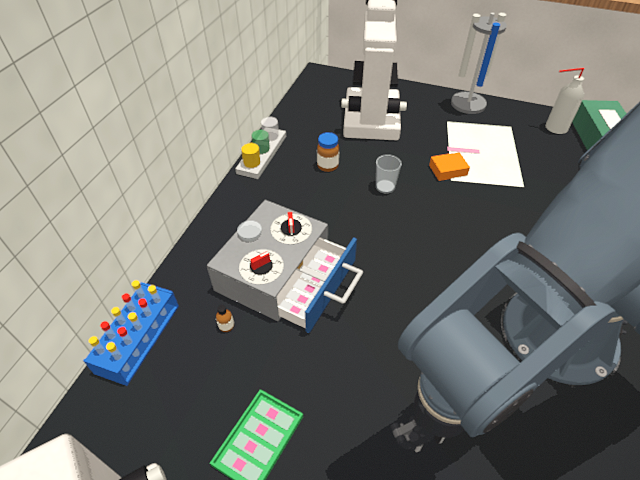

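The picture shows the drawer open about 69 mm with the handle at (347,283). The dropper (225,320), dish (249,231), beaker, jar, tray and box haven't moved, and the arm is clear of everything.

```bash
python3 -c "
from cell import r
print(r.hand_in())"
```

```text
the job is handed in; nothing more can be done
None
```

I unlocked both dials at their catches (left about 2.05 rad, right about 4.09 rad), pulled the drawer open about 69 mm and let go with the bystanders undisturbed, then handed the job in at about 29 s; no verdict was returned.

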